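# Sanitise a drinking bottle with a UV wand

## Robot

A 7-joint arm with a two-finger parallel gripper is mounted at the origin on the work surface. World frame = base frame: x ahead of the robot, y to its left, z up, the work surface at z = 0. Lengths are in m, angles in rad, forces in N, time in s.
With the tool pointing down it reaches from about 0.4 to 0.85 m from the base axis. Payload 4.5 kg.
Tool frame: the origin (TCP) lies at the very end of the fingers, on their centre line; the grasp point (between the pads) lies 19 mm behind it; z points along the fingers, y is the line along which they close (so a half turn about z gives the same grasp; the last joint's range is limited). The gripper opens to 88 mm and grips with 3 to 60 N. Pads are 18 mm wide; open, the fingers measure 123 mm over their backs; the gripper's body (75 mm by 187 mm) begins 45 mm behind the grasp point.
Start: joints at [-1.282, 0.689, -0.195, 1.565, 0.157, 0.902, -0.215], TCP at [0.158, 0.605, 0.239] pointing down, gripper open.
Joint ranges: [-3.01, 3.01], [-0.46, 2.08], [-1.47, 1.51], [0.13, 2.56], [-1, 4.14], [0.04, 2.09], [-2.66, 2.66]. Speed limits (rad/s): [2.57, 2.57, 3.14, 3.14, 3.14, 3.14, 3.14].

## Interface

Orientations are given as a unit quaternion [x, y, z, w].
In Python, from plant import r gives the robot as it stands. The module is installed in compiled form; this text tells all that it offers.
- The arm moves only by the tool step_arm, never from a script. Its argument "increments" is a list of rows, each a list of 2 entries, a list of its own where there are three numbers: the shift along the world's x, y, z in cm, then the turn, a rotation vector about the world's x, y, z in degrees. A call has exactly 10 rows; each row shifts and turns the commanded pose from where the row before left it; what a row does not reach is not made up. A row lasts 1/10 s, in which the tool goes at most 50 mm and 8.59 degrees, less where a joint would pass 70% of its speed; a pose out of reach is approached as far as the arm can. A call is refused whole if a number of a shift passes 5 or a number of a turn 8.59, either way. A call with a gripper value outside its range is refused whole. "fingers" is the opening, from 0 (shut) to 1 (fully open), set as the call begins (left out, the last holds). The fingers move at their own pace and stop on an object; "grip_force" is the grip in N (left out, the last holds). Time passes only in rows, so rows that do not move let the fingers close, or fill a call up. It gives the time, the measured TCP pose, the force, the opening and the grip force at its end, in the units of the state.
- r.get_state(): the state, without advancing time (a new reading comes with each control period).
- r.snapshot(name): name is "scene" or "top" or "wrist"; returns (picture, depth): 420x560x3 uint8, red, green, blue; 420x560 float32, m along the optical axis (not along the pixel's ray), 0 where there is no reading.
- r.calibration(name): a dict with "fov_y" (degrees; the focal length in pixels is half the picture's height over the tangent of half this angle, whatever the lens; pixels are square), "cx", "cy" (the principal point, pixels), "R" (3x3) and "t" (3): a world point X has camera coordinates R X + t. Camera axes: x right, y down, z forward; pixel columns grow to the right and rows downward; lengths in m; the calibration is good to about 2 mm. A picture is of the moment at which its call begins: read the wrist's pose just before it. calibration takes no time and is no camera call; for the wrist camera it gives the pose at the moment of the call.
- r.finish_job(): hands the job in; it is judged then, once.
The state is a dict: "clock": time; "q": joint angles; "qd": joint speeds; "joint_torque": joint torques, N m; "tool_pos": TCP position; "eef_rot": TCP orientation; "contact_force": force on the tool from outside, world axes, zero at the start; "moment": the same for the moment, N m; "opening": opening from 0.0 (shut) to 1.0 (fully open); "finger_force": force on a finger pad.
Only numpy, scipy, OpenCV 4.12 (cv2) and the standard library are available. Lean on these libraries where they do the work, as an engineer would, in place of code of your own. Each camera call takes 0.05 s, during which the arm holds its last target. There are 200 camera calls.

## Task

Turn the steriliser console's dial until its white pointer clicks in at the green dot, then lift the UV wand by its grey handle out of its stand and lower its thin lamp stem upright through the neck of the open teal bottle, without ever touching the bottle with it, until the orange band on the stem is level with the bottle's rim. Finish while still holding the wand there, steady and centred in the neck. Leave the bottle and the other things on the desk where they stand.

Things in the scene. Friction and masses are not known exactly. Their poses are not given: they have to be found in the camera images.
- dial (a joint): Angle (rad) of the console's black dial. It points at the grey dot at 0, the yellow dot at 0.65 and the green dot at 1.30, and grows as the dial turns CLOCKWISE seen from above; end stops at -0.1 and 1.6. It clicks softly into place at each dot: let go within 0.2 rad of one, it springs to it. It starts at the grey or the yellow dot. Turning it takes up to about 0.15 Nm.
- dial_grip (a point): Point on the dial's vertical turning axis, at the height to grip. The dial has an upright bar grip 42 mm long (along this point's own x), 14 mm wide (along its y) and 32 mm high, whose top is 7 mm above this point and whose foot, 25 mm below it, stands in a round disc 44 mm across (disc top 23 mm below this point). A white pointer line on the bar's top marks its -x end. The point turns with the dial.
- console: Fixed white box 130 mm (x) by 120 mm (y) by 45 mm high with the dial in the middle of its top; origin at the centre of its underside, its front looks to its own -x. Three dots on its top, 47 mm from the dial's axis: as seen from above and going clockwise, grey, yellow (straight to -x), green, 0.65 rad apart.
- stand: Fixed wand stand: white round foot 110 mm across and 8 mm thick, a grey top plate whose top is 115 mm above the desk (plate 102 mm by 60 mm, reaching from 30 mm on the -x side to 72 mm on the +x side), carried by a post on its own +x side. The wand hangs through a 22 mm hole in the plate, handle on top. Origin on the desk, under the centre of the hole.
- wand: Loose UV wand, 0.15 kg give or take 30 percent, 160 mm long, standing upright: a straight violet lamp stem 10 mm in diameter and 100 mm long below, a grey square handle 24 mm by 24 mm by 60 mm above it with a black patch on top. Origin at the lower tip of the stem, z up along the wand, x and y square to the handle's faces. At the start it hangs in the stand with its handle resting on the plate.
- wand_grip (a point): Centre of the wand's handle, 130 mm above the stem's tip, 30 mm above the handle's underside and 30 mm below its top.
- wand_band (a point): Middle of the orange band (8 mm high) round the stem, on the stem's axis, 80 mm above the tip and 20 mm below the handle.
- wand_tip (a point): Lower end of the stem, on its axis.
- bottle: Loose open teal bottle, about 0.3 kg, standing upright: 72 mm across and 120 mm high, with a neck 32 mm across whose round bore is 24 mm wide; the neck reaches down 27 mm from the rim, then the inside widens to 64 mm. The inner floor is 5 mm above the desk. Origin at the centre of its underside.
- neck (a point): Centre of the bottle's mouth, level with the rim, 120 mm above the desk.
- cap: Loose black bottle cap, 38 mm across, 22 mm high, a bystander; origin at its underside.
- mug: Loose white mug, 82 mm across, 95 mm high, a bystander; origin at its underside.
- pump: Loose pale blue pump bottle, 60 mm across, 160 mm high, a bystander; origin at its underside.
- tumbler: Loose lilac and teal lidded tumbler, 84 mm across, 186 mm high, a bystander; origin at its underside.

How it is judged:
By the outcome, as a careful person would: the job done as asked, in the order asked, and still so for the second after the job is handed in, while the arm keeps its last pose, push and grip.
It also fails if it takes over 64 s, if anything falls off the work surface, if the arm or the gripper's body presses on something with over 40 N, if the wrist force passes 120 N, or if a joint passes its speed limit or range.

## Working session

There is one attempt and no reset: what is moved stays moved. The work goes in short steps, Python scripts to look and compute and a tool call to move; the robot and the scene stay as the last step left them, time stands still between calls to the robot, and variables do not carry over. Pictures are saved under pics/ and viewed, at most 10 in all, crops included, and the job is handed in when it is done.

Besides the shell and the picture viewer there is one more tool, called after "Request:" as a command line: name --argument value ..., lists and objects as JSON in quotes. step_arm: Moves the arm, as the interface text tells. Its arguments: {"type":"object","properties":{"increments":{"type":"array","items":{"type":"array"}},"fingers":{"type":"number"},"grip_force":{"type":"number"}},"required":["increments"]}

```bash
mkdir -p pics
cat > h.py <<'E'
import numpy as np, cv2
from plant import r
def shot(n,f):
    c=r.calibration(n); p,d=r.snapshot(n); cv2.imwrite(f'pics/{f}.png',p[:,:,::-1]); np.savez(f'pics/{f}.npz',p=p,d=d,**{k:np.array(c[k]) for k in c}); return p,d,c
def load(f):
    z=np.load(f'pics/{f}.npz'); return z['p'],z['d'],z
def foc(c,h=420): return h/2/np.tan(np.radians(float(c['fov_y']))/2)
def ray(c,u,v):
    f=foc(c); R=np.array(c['R']); o=-R.T@np.array(c['t']); return o,R.T@np.array([(u-c['cx'])/f,(v-c['cy'])/f,1.])
def onz(c,u,v,z):
    o,d=ray(c,u,v); return o+d*(z-o[2])/d[2]
def pt(c,d,u,v):
    o,k=ray(c,u,v); return o+k*d[int(v),int(u)]
def cloud(c,d):
    v,u=np.indices(d.shape); f=foc(c); P=np.stack([(u-c['cx'])/f*d,(v-c['cy'])/f*d,d],-1)
    return (P-np.array(c['t']))@np.array(c['R'])
def proj(c,X):
    q=np.array(c['R'])@np.array(X)+np.array(c['t']); return foc(c)*q[:2]/q[2]+[float(c['cx']),float(c['cy'])]
def tri(a,b):
    (o1,d1),(o2,d2)=a,b
    A=np.stack([d1,-d2],1); s=np.linalg.lstsq(A,o2-o1,rcond=None)[0]
    p,q=o1+s[0]*d1,o2+s[1]*d2; return (p+q)/2,np.linalg.norm(p-q)
E
python3 - <<'E'
from h import *
np.set_printoptions(precision=4,suppress=True)
a=shot('top','top0')[0];b=shot('scene','scene0')[0]
for n in('top','scene','wrist'): c=r.calibration(n);print(n,c['fov_y'],-np.array(c['R']).T@c['t'],np.array(c['R']).round(3).tolist())
s=r.get_state();print(s)
E
```

```text
top 47.95578901376979 [0.4406 0.0969 1.4045] [[0.0, -1.0, -0.009], [-0.993, 0.001, -0.117], [0.117, 0.009, -0.993]]
scene 46.263880877368365 [ 0.9697 -0.2879  0.9754] [[0.717, 0.697, -0.007], [0.584, -0.607, -0.538], [-0.379, 0.382, -0.843]]
wrist 62.99946785292304 [0.0904 0.622  0.3838] [[0.253, 0.967, -0.002], [0.931, -0.243, 0.271], [0.262, -0.07, -0.963]]
{'clock': 0.1, 'q': array([-1.2822,  0.6899, -0.1945,  1.5662,  0.1573,  0.9025, -0.2151]), 'qd': array([ 0.0002, -0.0024, -0.002 , -0.0023, -0.0002, -0.0002, -0.0019]), 'joint_torque': array([ -0.0043, -52.8496,  -1.2719, -15.3836,  -0.0526,   0.0019,
         0.0001]), 'tool_pos': array([0.1574, 0.6043, 0.238 ]), 'eef_rot': array([ 0.127 ,  0.9919, -0.0008, -0.    ]), 'contact_force': array([-0.1653, -0.9417, -0.033 ]), 'moment': array([ 0.0009,  0.0128, -0.0416]), 'finger_force': 0.0, 'opening': 0.996263210145016}
```

View pics/top0.png

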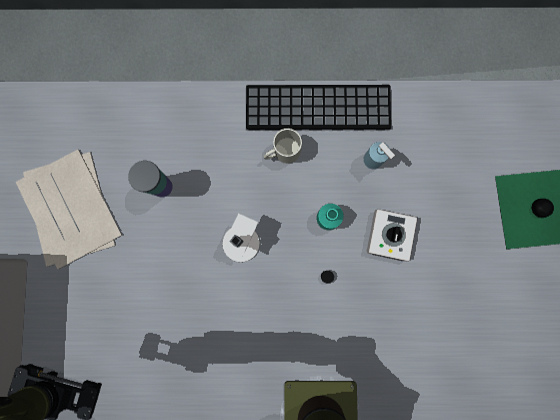

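View pics/scene0.png

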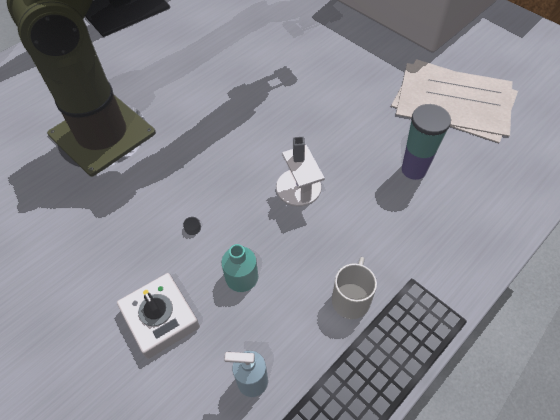

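The top view shows the console at (394,235), the teal bottle at (330,216) and the stand with the wand at (238,241). The scene view shows them at (157,312), (238,265) and (299,170). In both, the dial's pointer seems to point at the yellow dot. Next I'll measure positions.

Run:
```python
from h import *
np.set_printoptions(precision=4,suppress=True)
p,d,c=load('top0'); P=cloud(c,d)
for n,(u,v) in dict(wandtop=(236,241),bottlerim=(331,213),dialtop=(395,235),console=(377,245),cap=(327,276),pump=(378,156),mug=(287,145),tumb=(145,177)).items(): print(n,P[v,u])
ps,ds,cs=load('scene0'); Q=cloud(cs,ds)
for n,(u,v) in dict(wandtop=(299,141),neck=(237,252),dial=(150,299)).items(): print('s',n,Q[v,u])
# console top cloud -> rect
def cl(P,lo,hi): 
    m=np.all((P>lo)&(P<hi),-1); return m
for nm,X in(('top',P),('scene',Q)):
    m=cl(X,[.3,-.35,.038],[.6,-.1,.052]); q=X[m][:,:2]; 
    print(nm,'console',m.sum(),np.median(X[m][:,2]),cv2.minAreaRect(np.float32(q*1000)))
    m=cl(X,[.3,.05,.13],[.55,.3,.2]); print(' handle',m.sum(),X[m].mean(0),X[m].min(0),X[m].max(0))
    m=cl(X,[.3,.05,.165],[.55,.3,.185]); print(' handletop',m.sum(),X[m].mean(0))
    if m.sum(): print(cv2.minAreaRect(np.float32(X[m][:,:2]*1000)))
    m=cl(X,[.3,.05,.105],[.55,.3,.122]); print(' plate',m.sum(),cv2.minAreaRect(np.float32(X[m][:,:2]*1000)))
    m=cl(X,[.4,-.12,.112],[.6,.05,.128]); print(' rim',m.sum(),X[m].mean(0),X[m].min(0),X[m].max(0),cv2.minEnclosingCircle(np.float32(X[m][:,:2])))
    m=cl(X,[.4,-.25,.06],[.5,-.14,.1]); print(' dial',m.sum(),X[m].mean(0),X[m].min(0),X[m].max(0))
A=cv2.resize(p[195:275,205:425],None,fx=3.6,fy=3.6,interpolation=cv2.INTER_CUBIC)
B=cv2.resize(ps[270:360,105:205],None,fx=3.2,fy=3.2,interpolation=cv2.INTER_CUBIC)
W=np.zeros((A.shape[0]+B.shape[0],800,3),np.uint8);W[:A.shape[0],:A.shape[1]]=A;W[A.shape[0]:,:B.shape[1]]=B
cv2.imwrite('pics/crop1.png',W[:,:,::-1])
```

```text
wandtop [0.4943 0.2285 0.1768]
bottlerim [ 0.5849 -0.035   0.0064]
dialtop [ 0.5146 -0.2034  0.0926]
console [ 0.4886 -0.1619  0.0459]
cap [ 0.4001 -0.0191  0.0303]
pump [ 0.7329 -0.1571  0.115 ]
mug [0.7927 0.0957 0.0033]
tumb [0.662  0.4695 0.1832]
s wandtop [0.498  0.2285 0.1737]
s neck [ 0.5444 -0.01    0.053 ]
s dial [ 0.5141 -0.2072  0.0862]
top console 1575 0.04529195928526708 ((517.9789428710938, -207.84121704101562), (120.77948760986328, 129.72154235839844), 77.91197204589844)
 handle 98 [0.4943 0.2291 0.1721] [0.4799 0.2156 0.1374] [0.5099 0.2446 0.1843]
 handletop 86 [0.4948 0.2301 0.1755]
((494.94378662109375, 230.5102081298828), (23.567752838134766, 23.632356643676758), 51.98374557495117)
 plate 626 ((514.249755859375, 224.2843017578125), (60.3334846496582, 101.34383392333984), 65.33468627929688)
 rim 52 [ 0.5699 -0.0272  0.1198] [ 0.5543 -0.041   0.1133] [ 0.5843 -0.011   0.1258] ((0.5701862573623657, -0.026898620650172234), 0.01611826755106449)
 dial 7 [ 0.4986 -0.2032  0.0791] [ 0.498  -0.2113  0.0614] [ 0.4993 -0.1988  0.0925]
scene console 3193 0.04420548818925018 ((520.2769165039062, -210.08555603027344), (120.01211547851562, 130.91648864746094), 78.08566284179688)
 handle 240 [0.501  0.2241 0.1605] [0.4817 0.2121 0.1303] [0.5137 0.2422 0.1785]
 handletop 118 [0.4987 0.2266 0.1733]
((497.19427490234375, 227.93008422851562), (23.590574264526367, 24.842771530151367), 44.836158752441406)
 plate 733 ((514.374755859375, 223.30752563476562), (61.028663635253906, 105.1878662109375), 65.44047546386719)
 rim 123 [ 0.5724 -0.0291  0.1175] [ 0.5558 -0.0449  0.112 ] [ 0.5881 -0.014   0.1222] ((0.5711453557014465, -0.028846118599176407), 0.01748173125088215)
 dial 1 [ 0.5    -0.2037  0.0866] [ 0.5    -0.2037  0.0866] [ 0.5    -0.2037  0.0866]
```

View pics/crop1.png

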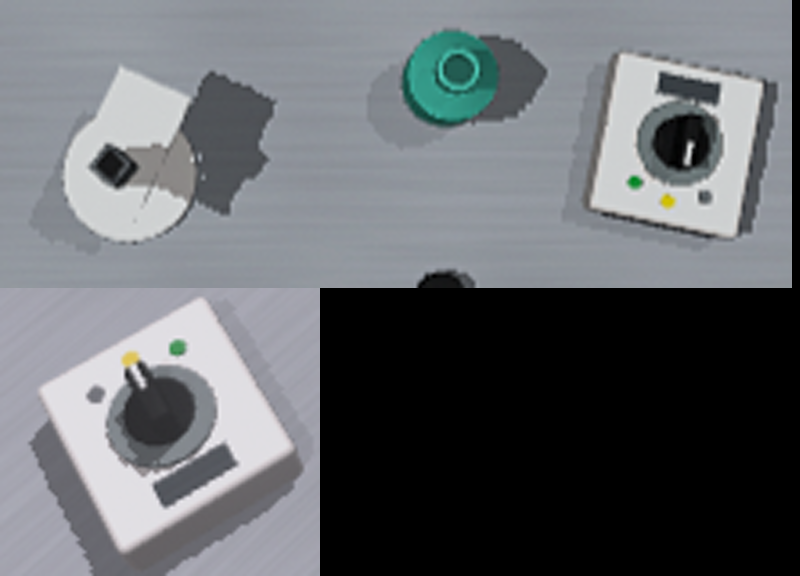

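The white pointer is at yellow, so the dial needs 0.65 rad clockwise (37.2°). The dial axis is near (0.515,-0.208), and the tool's yaw already nearly matches the bar. I'll move over there for a close look.

Request:
step_arm --increments '[[[2.5,-4,0.4],[0,0,0]],[[2.5,-4,0.4],[0,0,0]],[[2.5,-4,0.4],[0,0,0]],[[2.5,-4,0.4],[0,0,0]],[[2.5,-4,0.4],[0,0,0]],[[2.5,-4,0.4],[0,0,0]],[[2.5,-4,0.4],[0,0,0]],[[2.5,-4,0.4],[0,0,0]],[[2.5,-4,0.4],[0,0,0]],[[2.5,-4,0.4],[0,0,0]]]' --fingers 1

```text
clock: 1.1
tool_pos: [0.4081, 0.203, 0.2788]
eef_rot: [0.127, 0.992, -0.0, -0.0]
contact_force: [0.9, 0.3, -1.1]
opening: 1.001
finger_force: 0.0
```

Request:
step_arm --increments '[[[1,-4.2,0],[0,0,0]],[[1,-4.2,0],[0,0,0]],[[1,-4.2,0],[0,0,0]],[[1,-4.2,0],[0,0,0]],[[1,-4.2,0],[0,0,0]],[[1,-4.2,0],[0,0,0]],[[1,-4.2,0],[0,0,0]],[[1,-4.2,0],[0,0,0]],[[1,-4.2,0],[0,0,0]],[[1,-4.2,0],[0,0,0]]]'

```text
clock: 2.1
tool_pos: [0.5073, -0.2169, 0.2785]
eef_rot: [0.127, 0.992, 0.0, -0.0]
contact_force: [1.6, 0.9, -0.4]
opening: 0.999
finger_force: 0.0
```

Run:
```python
from h import *
np.set_printoptions(precision=4,suppress=True)
s=r.get_state();print(s['tool_pos'],s['eef_rot'],s['clock'],s['qd'])
p,d,c=shot('wrist','w1')
```

```text
[ 0.5073 -0.2169  0.2785] [ 0.1271  0.9919  0.0002 -0.0004] 2.1 [ 0.6305  0.3386  0.0123 -0.7075  0.0198  0.3665  0.7143]
```

View pics/w1.png

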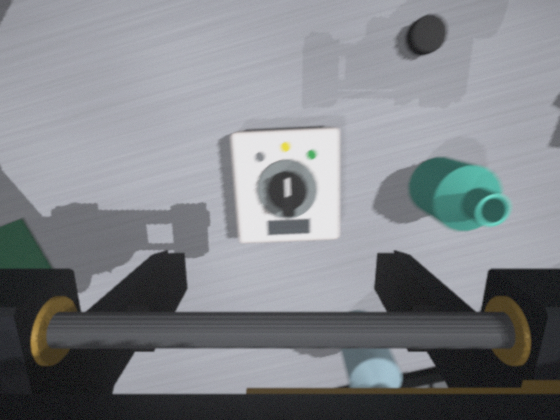

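The wrist view shows the console at (288,185), with dots at grey (260,156), yellow (285,147) and green (311,154). The white pointer is at (287,187) and the bottle mouth at (492,208). The arm was still moving when I took it, so I'll re-shoot settled and measure.

```bash
cat > meas.py <<'E'
from h import *
np.set_printoptions(precision=4,suppress=True)
def console(p,c,box,ztop=.045):
    x0,y0,x1,y1=box
    hsv=cv2.cvtColor(p,cv2.COLOR_RGB2HSV); H,S,V=[hsv[...,i].astype(int) for i in range(3)]
    roi=np.zeros(p.shape[:2],bool); roi[y0:y1,x0:x1]=1
    def cen(m):
        n,l,st,ce=cv2.connectedComponentsWithStats((m&roi).astype(np.uint8)); i=1+np.argmax(st[1:,4]); return l==i,ce[i],st[i,4]
    out={}
    w,ce,a=cen((V>205)&(S<25)); k=cv2.findContours(w.astype(np.uint8),0,1)[0]; k=max(k,key=cv2.contourArea)
    q=np.float32([onz(c,*x[0],ztop)[:2]*1000 for x in k]); print('console',cv2.minAreaRect(q))
    for n,m in dict(yellow=(S>110)&(V>120)&(H>18)&(H<35),green=(S>110)&(H>45)&(H<80)&(V>60)).items():
        _,ce,a=cen(m); out[n]=onz(c,*ce,ztop)[:2]; print(n,ce,a,out[n])
    return out
E
python3 - <<'E'
from meas import *
s=r.get_state();print(s['tool_pos'],s['qd'].max())
p,d,c=shot('wrist','w2')
o=console(p,c,(215,110,355,255))
P=cloud(c,d); m=np.all((P>[.45,-.27,.08])&(P<[.57,-.15,.11]),-1); print('bar',m.sum(),P[m].mean(0),P[m][:,2].max(),cv2.minAreaRect(np.float32(P[m][:,:2]*1000)))
# pointer: white blob inside dial
pp,dd,cc=load('top0'); console(pp,cc,(360,200,425,268))
w=(p.min(-1)>150); w[:160]=0;w[212:]=0;w[:,:265]=0;w[:,312:]=0
n,l,st,ce=cv2.connectedComponentsWithStats(w.astype(np.uint8))
for i in range(1,n):
  if st[i,4]>10: 
    v,u=np.nonzero(l==i); q=np.float32([onz(c,a,b,.092)[:2]*1000 for a,b in zip(u,v)]); print(st[i],ce[i],onz(c,*ce[i],.092),cv2.minAreaRect(q), cv2.fitLine(q,2,0,.01,.01).ravel())
    print(np.median(P[v,u],0))
# bottle rim
m=np.all((P>[.5,-.08,.112])&(P<[.62,.03,.128]),-1); print('rim',m.sum(),P[m].mean(0),cv2.minEnclosingCircle(np.float32(P[m][:,:2]*1000)))
E
```

```text
[ 0.5079 -0.2265  0.2783] 0.08570336550361546
console ((517.9468994140625, -209.86380004882812), (115.78942108154297, 126.4118423461914), 77.92738342285156)
yellow [296.2381 141.8095] 63 [ 0.4727 -0.2005]
green [322.6346 149.4231] 52 [ 0.4882 -0.1748]
bar 571 [ 0.5175 -0.2101  0.0882] 0.09245337381708094 ((518.5751953125, -210.26173400878906), (14.02076530456543, 42.28770446777344), 78.5414047241211)
console ((518.5662231445312, -207.29995727539062), (114.1424789428711, 122.33426666259766), 77.96395111083984)
yellow [390.1 250.3] 10 [ 0.4735 -0.1991]
green [380.875 245.125] 8 [ 0.4883 -0.1731]
[265 160  21  52 405] [269.7259 186.9802] [ 0.5043 -0.2376  0.092 ] ((504.6954345703125, -232.4727325439453), (20.13158416748047, 51.18459701538086), 74.8498764038086) [   0.9717   -0.2363  504.5673 -237.6684]
[ 0.5163 -0.2431  0.0447]
[297 174   6  18  75] [299.4533 182.2133] [ 0.5074 -0.2081  0.092 ] ((507.6968078613281, -208.17283630371094), (4.094437599182129, 17.16404914855957), 79.46936798095703) [   0.9778   -0.2094  507.3756 -208.1167]
[ 0.5076 -0.2082  0.0894]
rim 707 [ 0.57   -0.0296  0.1178] ((570.6629028320312, -28.740922927856445), 16.539472579956055)
```

Both views agree. The bar centre is (0.5183,-0.2099), its top is at about 0.089, and its closing axis is at 78.2° (tool 75.4°).

Request:
step_arm --increments '[[[0.5,0,-2],[0,0,2.7]],[[0.5,0,-2],[0,0,0]],[[0,0,-2],[0,0,0]],[[0,0,-2],[0,0,0]],[[0,0,-2],[0,0,0]],[[0,0,-2],[0,0,0]],[[0,0,0],[0,0,0]],[[0,0,0],[0,0,0]],[[0,0,0],[0,0,0]],[[0,0,0],[0,0,0]]]' --fingers 0.55

```text
clock: 3.2
tool_pos: [0.5182, -0.2153, 0.1598]
eef_rot: [0.104, 0.995, -0.0, 0.001]
contact_force: [-0.7, -0.0, 0.5]
opening: 0.547
finger_force: 0.0
```

Request:
step_arm --increments '[[[0,0.55,-1],[0,0,0]],[[0,0,-1.5],[0,0,0]],[[0,0,-1.5],[0,0,0]],[[0,0,-1.5],[0,0,0]],[[0,0,-1.5],[0,0,0]],[[0,0,-1.5],[0,0,0]],[[0,0,-1],[0,0,0]],[[0,0,0],[0,0,0]],[[0,0,0],[0,0,0]],[[0,0,0],[0,0,0]]]'

```text
clock: 4.2
tool_pos: [0.518, -0.2098, 0.0644]
eef_rot: [0.104, 0.995, -0.0, 0.001]
contact_force: [-0.3, -0.4, -0.6]
opening: 0.551
finger_force: 0.0
```

Request:
step_arm --increments '[[[0,0,0],[0,0,0]],[[0,0,0],[0,0,0]],[[0,0,0],[0,0,0]],[[0,0,0],[0,0,0]],[[0,0,0],[0,0,0]],[[0,0,0],[0,0,0]],[[0,0,0],[0,0,0]],[[0,0,0],[0,0,0]],[[0,0,0],[0,0,0]],[[0,0,0],[0,0,0]]]' --fingers 0 --grip_force 25

```text
clock: 5.2
tool_pos: [0.5175, -0.21, 0.0638]
eef_rot: [0.104, 0.995, -0.0, 0.0]
contact_force: [-0.3, -1.6, 2.8]
opening: 0.157
finger_force: 25.0
```

The bar is gripped (13.8 mm opening). Now I'll turn it clockwise by 38°.

Request:
step_arm --increments '[[[0,0,0],[0,0,-5]],[[0,0,0],[0,0,-5]],[[0,0,0],[0,0,-5]],[[0,0,0],[0,0,-5]],[[0,0,0],[0,0,-5]],[[0,0,0],[0,0,-5]],[[0,0,0],[0,0,-5]],[[0,0,0],[0,0,-3]],[[0,0,0],[0,0,0]],[[0,0,0],[0,0,0]]]'

```text
clock: 6.2
tool_pos: [0.5179, -0.2094, 0.0638]
eef_rot: [0.421, 0.907, 0.0, 0.0]
contact_force: [1.1, 0.1, 2.4]
opening: 0.158
finger_force: 25.0
```

Request:
step_arm --increments '[[[0,0,0],[0,0,0]],[[0,0,0],[0,0,0]],[[0,0,0],[0,0,0]],[[0,0,0],[0,0,0]],[[0,0,0],[0,0,0]],[[0,0,0],[0,0,0]],[[0,0,0],[0,0,0]],[[0,0,0],[0,0,0]],[[0,0,0],[0,0,0]],[[0,0,0],[0,0,0]]]' --fingers 0.55

```text
clock: 7.2
tool_pos: [0.5175, -0.2097, 0.0637]
eef_rot: [0.422, 0.907, 0.0, 0.0]
contact_force: [0.5, -0.8, -0.4]
opening: 0.549
finger_force: 0.0
```

Request:
step_arm --increments '[[[0,0,1],[0,0,0]],[[0,0,2],[0,0,0]],[[0,0,3],[0,0,0]],[[0,0,3],[0,0,0]],[[0,0,3],[0,0,0]],[[0,0,3],[0,0,0]],[[0,0,3],[0,0,0]],[[0,0,3],[0,0,0]],[[0,0,0],[0,0,0]],[[0,0,0],[0,0,0]]]'

```text
clock: 8.2
tool_pos: [0.5175, -0.2096, 0.2746]
eef_rot: [0.422, 0.907, 0.0, 0.001]
contact_force: [-0.9, -0.1, -0.2]
opening: 0.55
finger_force: 0.0
```

Run:
```python
from meas import *
s=r.get_state();print(s['tool_pos'],s['eef_rot'],abs(s['qd']).max())
p,d,c=shot('wrist','w3')
P=cloud(c,d); m=np.all((P>[.45,-.27,.08])&(P<[.57,-.15,.11]),-1); print('bar',m.sum(),P[m].mean(0),cv2.minAreaRect(np.float32(P[m][:,:2]*1000)))
m=np.all((P>[.5,-.08,.112])&(P<[.62,.03,.128]),-1); print('rim',m.sum(),P[m].mean(0) if m.any() else 0)
```

```text
[ 0.5175 -0.2096  0.2746] [0.4218 0.9067 0.0001 0.0007] 0.0319744313335924
bar 572 [ 0.5176 -0.2092  0.0883] ((518.0275268554688, -209.95150756835938), (13.070454597473145, 40.9341926574707), 40.27730178833008)
rim 841 [ 0.5703 -0.0291  0.1182]
```

View pics/w3.png

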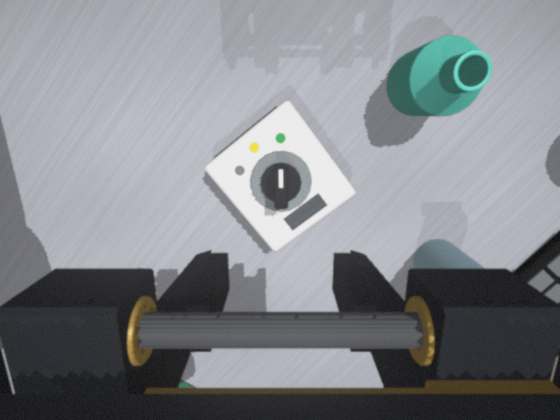

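The pointer at (280,178) now lines up with the green dot at (280,138), and the bar has turned 38°, so the dial is in place. On the way to the wand I'll take a close look at the bottle.

Request:
step_arm --increments '[[[0.5,2,0],[0,0,0]],[[0.5,3,0],[0,0,0]],[[0.5,3,0],[0,0,0]],[[0.5,3,0],[0,0,0]],[[0.5,3,0],[0,0,0]],[[0.5,3,0],[0,0,0]],[[0.5,1,0],[0,0,0]],[[0.5,0,0],[0,0,0]],[[0,0,0],[0,0,0]],[[0,0,0],[0,0,0]]]' --fingers 1

```text
clock: 9.25
tool_pos: [0.5572, -0.0321, 0.2734]
eef_rot: [0.423, 0.906, -0.001, -0.0]
contact_force: [0.2, 0.5, 0.2]
opening: 1.0
finger_force: 0.0
```

Run:
```python
from meas import *
s=r.get_state();print(s['tool_pos'],abs(s['qd']).max())
p,d,c=shot('wrist','w4')
P=cloud(c,d)
m=np.all((P>[.5,-.08,.112])&(P<[.62,.03,.128]),-1); print('rim',m.sum(),P[m].mean(0),np.median(P[m],0),cv2.minEnclosingCircle(np.float32(P[m][:,:2]*1000)))
```

```text
[ 0.5572 -0.0321  0.2734] 0.008401279116658006
rim 505 [ 0.5704 -0.0281  0.1187] [ 0.5706 -0.0282  0.1193] ((570.8387451171875, -28.377071380615234), 16.080005645751953)
```

Request:
step_arm --increments '[[[-1,2.5,0.5],[0,0,0]],[[-1,3,0.5],[0,0,0]],[[-1,3,0.5],[0,0,0]],[[-1,3,0.5],[0,0,0]],[[-1,3,0.5],[0,0,0]],[[-1,3,0],[0,0,0]],[[0,3,0],[0,0,0]],[[0,3,0],[0,0,0]],[[0,2,0],[0,0,0]],[[0,0,0],[0,0,0]]]'

```text
clock: 10.3
tool_pos: [0.4972, 0.2278, 0.2987]
eef_rot: [0.42, 0.907, 0.001, -0.0]
contact_force: [-0.2, -0.1, 0.3]
opening: 1.002
finger_force: 0.0
```

Run:
```python
from meas import *
s=r.get_state();print(s['tool_pos'],abs(s['qd']).max())
p,d,c=shot('wrist','w5'); p,d,c=shot('wrist','w5')
P=cloud(c,d)
m=np.all((P>[.45,.18,.165])&(P<[.55,.28,.19]),-1); print('handletop',m.sum(),P[m].mean(0),np.median(P[m],0),cv2.minAreaRect(np.float32(P[m][:,:2]*1000)))
m=np.all((P>[.40,.13,.11])&(P<[.62,.33,.12]),-1);print('plate',m.sum(),np.median(P[m],0),cv2.minAreaRect(np.float32(P[m][:,:2]*1000)))
```

```text
[0.4972 0.2278 0.2987] 0.05172712348192754
handletop 868 [0.4947 0.2305 0.1747] [0.4946 0.2306 0.175 ] ((495.6063537597656, 229.5104217529297), (24.023136138916016, 24.18014144897461), 49.12157440185547)
plate 4964 [0.5208 0.2247 0.1147] ((515.1092529296875, 222.71871948242188), (60.1107063293457, 102.29788208007812), 65.63190460205078)
```

View pics/w5.png

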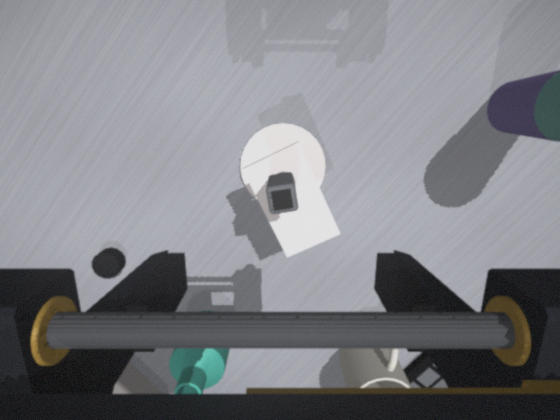

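The grey handle's top is at (283,193) and stands on the white stand. The measured top centre is (0.4952,0.2300,0.175) with yaw 49°. The rim centre is (0.5707,-0.0284,0.1195). I'll align the tool (+9°) and descend.

Request:
step_arm --increments '[[[-0.2,0.2,-1],[0,0,4.5]],[[0,0,-1.5],[0,0,4.5]],[[0,0,-1.5],[0,0,0]],[[0,0,-1.5],[0,0,0]],[[0,0,-1.5],[0,0,0]],[[0,0,-1.5],[0,0,0]],[[0,0,-1],[0,0,0]],[[0,0,0],[0,0,0]],[[0,0,0],[0,0,0]],[[0,0,0],[0,0,0]]]' --fingers 0.7

```text
clock: 11.4
tool_pos: [0.4961, 0.2271, 0.2045]
eef_rot: [0.35, 0.937, 0.0, 0.001]
contact_force: [-0.5, -0.2, -0.6]
opening: 0.701
finger_force: 0.0
```

Run:
```python
from meas import *
s=r.get_state();print(s['tool_pos'],abs(s['qd']).max(),s['eef_rot'])
p,d,c=shot('wrist','w6')
P=cloud(c,d)
m=np.all((P>[.45,.18,.168])&(P<[.55,.28,.185]),-1); print('handletop',m.sum(),P[m].mean(0),np.median(P[m],0),cv2.minAreaRect(np.float32(P[m][:,:2]*1000)))
```

```text
[0.4961 0.2271 0.2045] 0.005001807304140463 [0.3497 0.9369 0.0005 0.0006]
handletop 1799 [0.4943 0.2306 0.1748] [0.4941 0.2307 0.1751] ((495.6355285644531, 229.610595703125), (23.897565841674805, 24.248491287231445), 50.09699249267578)
```

Request:
step_arm --increments '[[[-0.1,0.3,0],[0,0,1]],[[0,0,-1.2],[0,0,0]],[[0,0,-1.5],[0,0,0]],[[0,0,-1.5],[0,0,0]],[[0,0,-1.5],[0,0,0]],[[0,0,-1.5],[0,0,0]],[[0,0,-0.6],[0,0,0]],[[0,0,0],[0,0,0]],[[0,0,0],[0,0,0]],[[0,0,0],[0,0,0]]]'

```text
clock: 12.45
tool_pos: [0.4949, 0.2306, 0.1263]
eef_rot: [0.341, 0.94, 0.001, 0.0]
contact_force: [0.3, -0.7, 0.6]
opening: 0.697
finger_force: 0.0
```

Request:
step_arm --increments '[[[0,0,0],[0,0,0]],[[0,0,0],[0,0,0]],[[0,0,0],[0,0,0]],[[0,0,0],[0,0,0]],[[0,0,0],[0,0,0]],[[0,0,0],[0,0,0]],[[0,0,0],[0,0,0]],[[0,0,0],[0,0,0]],[[0,0,0],[0,0,0]],[[0,0,0],[0,0,0]]]' --fingers 0 --grip_force 25

```text
clock: 13.45
tool_pos: [0.4945, 0.2304, 0.1258]
eef_rot: [0.341, 0.94, 0.0, 0.0]
contact_force: [-0.5, 0.3, 0.5]
opening: 0.272
finger_force: 24.9
```

Gripped square (23.9 mm). Lifting straight up.

Request:
step_arm --increments '[[[0,0,0.5],[0,0,0]],[[0,0,1.5],[0,0,0]],[[0,0,2],[0,0,0]],[[0,0,2],[0,0,0]],[[0,0,2],[0,0,0]],[[0,0,2],[0,0,0]],[[0,0,2],[0,0,0]],[[0,0,2],[0,0,0]],[[0,0,1],[0,0,0]],[[0,0,0],[0,0,0]]]'

```text
clock: 14.45
tool_pos: [0.495, 0.2306, 0.2768]
eef_rot: [0.341, 0.94, 0.001, 0.001]
contact_force: [0.1, -0.3, -2.2]
opening: 0.273
finger_force: 24.9
```

Request:
step_arm --increments '[[[0.5,-1,0],[0,0,0]],[[0.5,-2,0],[0,0,0]],[[0.5,-2,0],[0,0,0]],[[0.5,-2,0],[0,0,0]],[[0.5,-2,0],[0,0,0]],[[0.5,-2,0],[0,0,0]],[[0.5,-2,0],[0,0,0]],[[0.5,-1,0],[0,0,0]],[[0,0,0],[0,0,0]],[[0,0,0],[0,0,0]]]'

```text
clock: 15.45
tool_pos: [0.5342, 0.091, 0.2752]
eef_rot: [0.341, 0.94, 0.0, -0.001]
contact_force: [-0.5, 0.2, -1.0]
opening: 0.27
finger_force: 24.9
```

Run:
```python
from meas import *
for _ in range(4): r.snapshot('wrist')
s=r.get_state();print(s['tool_pos'],abs(s['qd']).max(),s['eef_rot'],s['opening'])
shot('wrist','w7');p=shot('top','t7')[0];q=shot('scene','s7')[0]
print(proj(r.calibration('scene'),s['tool_pos']),proj(r.calibration('top'),s['tool_pos']))
u,v=proj(r.calibration('scene'),s['tool_pos']).astype(int)
A=cv2.resize(q[v-60:v+90,u-70:u+90],None,fx=3,fy=3); cv2.imwrite('pics/crop7.png',np.hstack([A])[:,:,::-1]); print(u,v)
```

```text
[0.5342 0.0916 0.2757] 0.00420765108044697 [ 0.3402  0.9404  0.0002 -0.0002] 0.2683109672727098
[262.8378 155.536 ] [288.8449 222.5126]
262 155
```

View pics/crop7.png

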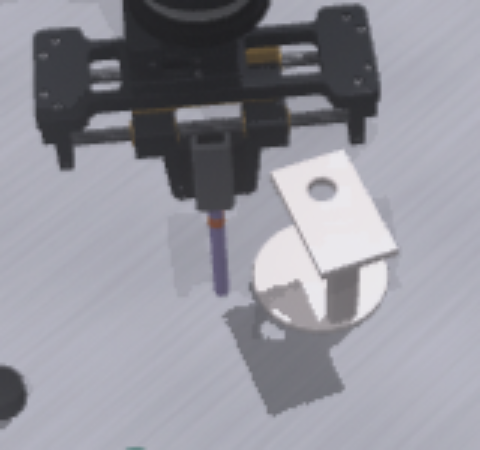

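View pics/w7.png

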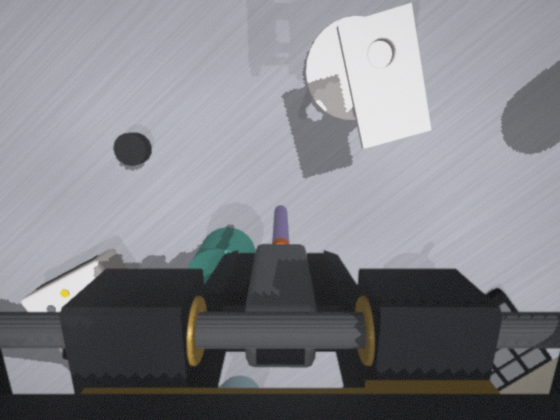

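The scene crop shows the wand hanging under the fingers, with the orange band at crop (216,222), the stem tip at (221,292) and the stand empty. The wrist view has the stem at (281,225). I'll triangulate the stem from both.

```bash
cat > stem.py <<'E'
from meas import *
def stem(p,c,box):
    x0,y0,x1,y1=box; hsv=cv2.cvtColor(p,cv2.COLOR_RGB2HSV); H,S,V=[hsv[...,i].astype(int) for i in range(3)]
    roi=np.zeros(H.shape,bool); roi[y0:y1,x0:x1]=1
    def big(m):
        n,l,st,ce=cv2.connectedComponentsWithStats((m&roi).astype(np.uint8)); i=1+np.argmax(st[1:,4]); return l==i,ce[i]
    vi,cv_=big((H>115)&(H<145)&(S>70)&(V>40)); og,co=big(((H<14)|(H>172))&(S>110)&(V>60))
    v,u=np.nonzero(vi); l=cv2.fitLine(np.float32(np.c_[u,v]),2,0,.01,.01).ravel()
    t=(np.c_[u,v]-l[2:])@l[:2]; a,b=l[2:]+t.min()*l[:2],l[2:]+t.max()*l[:2]
    if np.linalg.norm(a-co)<np.linalg.norm(b-co): a,b=b,a   # a=tip end, b=near band
    print('px tip',a,'top',b,'band',co,vi.sum(),og.sum()); return a,b,co
def axis(c1,s1,c2,s2):
    n=[];o=[]
    for c,(a,b,_) in((c1,s1),(c2,s2)):
        oo,d1=ray(c,*a);_,d2=ray(c,*b);k=np.cross(d1,d2);n.append(k/np.linalg.norm(k));o.append(oo)
    d=np.cross(*n);d/=np.linalg.norm(d);d*=np.sign(d[2])
    x=np.linalg.lstsq(np.array(n),[n[i]@o[i] for i in(0,1)],rcond=None)[0]; return x,d
E
python3 - <<'E'
from stem import *
pw,dw,cw=load('w7');ps,ds,cs=load('s7')
sw=stem(pw,cw,(255,190,310,250)); ss=stem(ps,cs,(240,155,290,200))
x,d=axis(cw,sw,cs,ss); f=lambda z:x+d*(z-x[2])/d[2]
print('dir',d,'deg',np.degrees(d[:2]/d[2])); print(f(.165),f(.245),f(.295))
print('tip tri',tri(ray(cw,*sw[0]),ray(cs,*ss[0])),'band',tri(ray(cw,*sw[2]),ray(cs,*ss[2])))
for c,dd,s,w in((cw,dw,sw,'w'),(cs,ds,ss,'s')):
  P=cloud(c,dd); m=np.all((P>[.51,.06,.14])&(P<[.56,.12,.228]),-1); print(w,m.sum(),P[m].mean(0))
  for k in (.17,.185,.2,.215): q=P[m&(abs(P[...,2]-k)<.007)]; print(' ',len(q),q.mean(0) if len(q) else '')
# expected px check
for X in ([.5342,.0916,.1647],[.5342,.0916,.2447]): print(proj(cw,X),proj(cs,X))
E
```

```text
px tip [283. 220.] top [283. 220.] band [280.3235 241.0147] 1 68Traceback (most recent call last):
  File "<stdin>", line 3, in <module>
  File "stem.py", line 7, in stem
    vi,cv_=big((H>115)&(H<145)&(S>70)&(V>40)); og,co=big(((H<14)|(H>172))&(S>110)&(V>60))
           ~~~^^^^^^^^^^^^^^^^^^^^^^^^^^^^^^^
  File "stem.py", line 6, in big
    n,l,st,ce=cv2.connectedComponentsWithStats((m&roi).astype(np.uint8)); i=1+np.argmax(st[1:,4]); return l==i,ce[i]
                                                                              ~~~~~~~~~^^^^^^^^^^
    return _wrapfunc(a, 'argmax', axis=axis, out=out, **kwds)
    return bound(*args, **kwds)
ValueError: attempt to get argmax of an empty sequence
```

Lower the saturation threshold.

```bash
cat > run.py <<'E'
from stem import *
pw,dw,cw=load('w7');ps,ds,cs=load('s7')
sw=stem(pw,cw,(255,190,310,250)); ss=stem(ps,cs,(240,155,290,205))
x,d=axis(cw,sw,cs,ss); f=lambda z:x+d*(z-x[2])/d[2]
print('dir',d,'deg',np.degrees(d[:2]/d[2])); print(f(.165),f(.245),f(.295))
print('tip tri',tri(ray(cw,*sw[0]),ray(cs,*ss[0])),'band',tri(ray(cw,*sw[2]),ray(cs,*ss[2])))
for c,dd,s,w in((cw,dw,sw,'w'),(cs,ds,ss,'s')):
  P=cloud(c,dd); m=np.all((P>[.51,.06,.14])&(P<[.56,.12,.228]),-1)
  for k in (.17,.185,.2,.215): q=P[m&(abs(P[...,2]-k)<.007)]; print(' ',w,len(q),q.mean(0) if len(q) else '')
for X in ([.5342,.0916,.1647],[.5342,.0916,.2447]): print(proj(cw,X),proj(cs,X))
E
python3 - <<'E'
from h import *
for n,(u,v) in dict(w7=(281,220),s7=(262+0,180)).items():
    p=load(n)[0]; print(cv2.cvtColor(p[v-3:v+4,u-12:u+13:3],cv2.COLOR_RGB2HSV)[3].tolist())
E
sed -i 's/(S>70)&(V>40)/(S>50)\&(V>40)/' stem.py; python3 run.py
```

```text
[[111, 10, 181], [114, 14, 180], [127, 58, 115], [126, 65, 130], [127, 65, 141], [126, 66, 144], [125, 38, 155], [115, 15, 188], [115, 15, 187]]
[[117, 17, 167], [117, 17, 168], [117, 17, 169], [120, 15, 168], [122, 28, 157], [126, 59, 112], [118, 18, 171], [115, 18, 171], [120, 16, 173]]
px tip [280.3528 205.9869] top [280.5371 239.036 ] band [280.3235 241.0147] 389 68
px tip [265.3795 192.0554] top [263.4894 170.8671] band [263.5    169.3333] 81 6
dir [-0.4434  0.368   0.8173] deg [-31.0861  25.7959]
[0.5099 0.1117 0.165 ] [0.4665 0.1478 0.245 ] [0.4394 0.1703 0.295 ]
tip tri (array([0.5339, 0.0917, 0.1594]), np.float64(0.0003895660787230731)) band (array([0.5344, 0.091 , 0.2355]), np.float64(0.0007614314111921632))
  w 44 [0.5325 0.0931 0.1719]
  w 73 [0.5325 0.0931 0.185 ]
  w 80 [0.5323 0.093  0.2004]
  w 105 [0.5327 0.0931 0.2152]
  s 19 [0.5379 0.0882 0.1715]
  s 16 [0.5386 0.0878 0.1848]
  s 22 [0.5389 0.0885 0.2004]
  s 24 [0.5383 0.0887 0.2147]
[280.2497 208.1681] [265.4345 190.673 ]
[280.1632 246.0062] [263.6087 166.0601]
```

The stem is vertical to within about 0.5 mm over its length, and its axis sits under the TCP within about 1 mm. Now I'll move above the neck.

Request:
step_arm --increments '[[[0.4,-1,0],[0,0,0]],[[0.4,-1.5,0],[0,0,0]],[[0.4,-1.5,0],[0,0,0]],[[0.4,-1.5,0],[0,0,0]],[[0.4,-1.5,0],[0,0,0]],[[0.4,-1.5,0],[0,0,0]],[[0.4,-1.5,0],[0,0,0]],[[0.4,-1,0],[0,0,0]],[[0.4,-1,0],[0,0,0]],[[0,0,0],[0,0,0]]]'

```text
clock: 16.8
tool_pos: [0.5711, -0.0316, 0.2757]
eef_rot: [0.342, 0.94, -0.0, 0.0]
contact_force: [-1.0, -0.0, -1.5]
opening: 0.271
finger_force: 24.9
```

Request:
step_arm --increments '[[[0,0,-0.5],[0,0,0]],[[0,0,-0.5],[0,0,0]],[[0,0,-0.5],[0,0,0]],[[0,0,-0.5],[0,0,0]],[[0,0,-0.5],[0,0,0]],[[0,0,0],[0,0,0]],[[0,0,0],[0,0,0]],[[0,0,0],[0,0,0]],[[0,0,0],[0,0,0]],[[0,0,0],[0,0,0]]]'

```text
clock: 17.8
tool_pos: [0.5706, -0.0297, 0.251]
eef_rot: [0.341, 0.94, 0.0, 0.0]
contact_force: [0.8, 0.7, -0.9]
opening: 0.272
finger_force: 24.9
```

Run:
```python
from stem import *
s=r.get_state();T=s['tool_pos'];print(T,abs(s['qd']).max(),s['eef_rot'],s['opening'])
for n in('wrist','scene','top'):
  p,d,c=shot(n,n+'8'); P=cloud(c,d)
  m=np.all((P>[.54,-.06,.112])&(P<[.60,.0,.1245]),-1); print(n,'rim',m.sum(),P[m].mean(0) if m.any() else '')
  for k in (.14,.155,.17,.185):
    q=P[np.all(abs(P-[T[0],T[1],k])<[.02,.02,.007],-1)]; print('  stem',len(q),q.mean(0) if len(q) else '')
  print(proj(c,T-[0,0,.111]),proj(c,[.5706,-.0285,.12]))
pw=load('wrist8')[0];ps=load('scene8')[0]
A=cv2.resize(pw[150:290,200:340],(560,560)); B=cv2.resize(ps[190:290,205:265],None,fx=4,fy=5.6)
cv2.imwrite('pics/c8.png',np.hstack([A,B])[:,:,::-1])
```

```text
[ 0.5706 -0.0297  0.251 ] 0.0013674605147428506 [0.3412 0.94   0.0001 0.0002] 0.27162943187255545
wrist rim 498 [ 0.5687 -0.0265  0.1189]
  stem 20 [ 0.569  -0.028   0.1445]
  stem 67 [ 0.569  -0.0283  0.1554]
  stem 77 [ 0.569  -0.0282  0.1704]
  stem 95 [ 0.5691 -0.0283  0.1854]
[280.2483 208.0123] [281.3257 200.8187]
scene rim 99 [ 0.5744 -0.0301  0.1181]
  stem 10 [ 0.5752 -0.0317  0.143 ]
  stem 19 [ 0.5754 -0.0326  0.1548]
  stem 22 [ 0.5754 -0.0321  0.1699]
  stem 21 [ 0.5752 -0.0324  0.1852]
[234.601  245.4709] [235.9986 249.9837]
top rim 24 [ 0.5653 -0.0189  0.1198]
  stem 0 
  stem 2 [ 0.5667 -0.0275  0.1561]
  stem 0 
  stem 0 
[333.7099 213.16  ] [332.5517 213.9229]
```

View pics/c8.png

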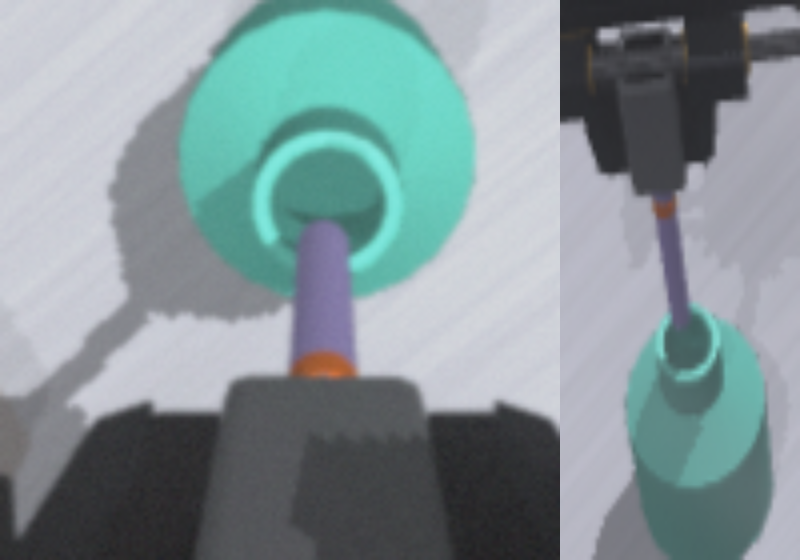

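In the wrist crop the stem tip at (323,225) lies in front of a rim centred at (327,200). In the scene crop the tip sits over the mouth at (686,342). A correction of about −0.5 mm in x and +1.3 mm in y centres it, then I'll lower it in two stages.

Request:
step_arm --increments '[[[-0.05,0.13,0],[0,0,0]],[[0,0,0],[0,0,0]],[[0,0,0],[0,0,0]],[[0,0,-0.5],[0,0,0]],[[0,0,-0.5],[0,0,0]],[[0,0,-0.5],[0,0,0]],[[0,0,-0.3],[0,0,0]],[[0,0,0],[0,0,0]],[[0,0,0],[0,0,0]],[[0,0,0],[0,0,0]]]'

```text
clock: 18.95
tool_pos: [0.5702, -0.0284, 0.2329]
eef_rot: [0.341, 0.94, 0.0, 0.0]
contact_force: [0.0, -0.1, -1.9]
opening: 0.268
finger_force: 24.9
```

Request:
step_arm --increments '[[[0,0,-0.5],[0,0,0]],[[0,0,-0.8],[0,0,0]],[[0,0,-0.8],[0,0,0]],[[0,0,-0.8],[0,0,0]],[[0,0,-0.8],[0,0,0]],[[0,0,-0.8],[0,0,0]],[[0,0,-0.5],[0,0,0]],[[0,0,0],[0,0,0]],[[0,0,0],[0,0,0]],[[0,0,0],[0,0,0]]]'

```text
clock: 19.95
tool_pos: [0.5703, -0.0284, 0.1831]
eef_rot: [0.341, 0.94, 0.0, 0.0]
contact_force: [0.4, -0.1, -1.5]
opening: 0.27
finger_force: 24.9
```

```bash
cat > chk.py <<'E'
from stem import *
import sys; g=sys.argv[1]
s=r.get_state();T=s['tool_pos'];print(T,abs(s['qd']).max(),s['eef_rot'],s['opening'],s['contact_force'],s['moment'],s['clock'])
S=[];Rm=[]
for n in('wrist','scene'):
  p,d,c=shot(n,n+g); P=cloud(c,d)
  q=P[np.all(abs(P-[T[0],T[1],.131])<[.012,.012,.007],-1)]; print(n,'stem',len(q),q.mean(0) if len(q) else ''); S.append(q.mean(0))
  m=np.all((P>[.54,-.06,.112])&(P<[.60,.0,.1235]),-1); print('  rim circle',cv2.minEnclosingCircle(np.float32(P[m][:,:2]*1000)))
  print('  band/neck px',proj(c,T-[0,0,.031]),proj(c,[.5708,-.0285,.12]))
print('axis mean',(S[0]+S[1])/2)
pw=load('wrist'+g)[0];ps=load('scene'+g)[0]
A=cv2.resize(pw[150:290,200:340],(560,560),interpolation=2); B=cv2.resize(ps[200:290,205:265],(240,360),interpolation=2)
B=np.vstack([B,np.zeros((200,240,3),np.uint8)])
cv2.imwrite(f'pics/c{g}.png',np.hstack([A,B])[:,:,::-1])
E
python3 chk.py 9
```

```text
[ 0.5703 -0.0284  0.1831] 0.0011452998574742422 [0.3412 0.94   0.0002 0.0004] 0.26975818151101333 [ 0.4154 -0.1079 -1.5472] [-0.0304 -0.0302  0.0274] 19.95
wrist stem 117 [ 0.5686 -0.0269  0.1312]
  rim circle ((570.7708740234375, -28.188440322875977), 16.074512481689453)
  band/neck px [280.1618 245.8798] [280.4901 228.1187]
scene stem 20 [ 0.5747 -0.0308  0.1306]
  rim circle ((572.0889892578125, -29.531936645507812), 16.735071182250977)
  band/neck px [234.3954 241.867 ] [236.0673 250.0456]
axis mean [ 0.5717 -0.0288  0.1309]
```

View pics/c9.png

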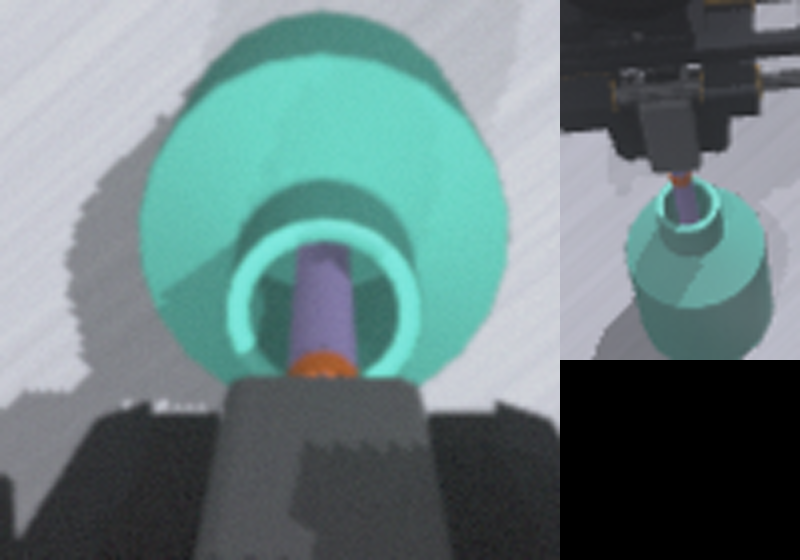

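The stem is inside the neck and centred: the axis is at (0.5717,-0.0288) and the mean rim centre at (0.5714,-0.0289). In the wrist crop it sits at (323,300) between neck walls at 250 and 398. I'll lower the last 3.2 cm.

Request:
step_arm --increments '[[[0,0,-0.5],[0,0,0]],[[0,0,-0.6],[0,0,0]],[[0,0,-0.6],[0,0,0]],[[0,0,-0.6],[0,0,0]],[[0,0,-0.5],[0,0,0]],[[0,0,-0.4],[0,0,0]],[[0,0,0],[0,0,0]],[[0,0,0],[0,0,0]],[[0,0,0],[0,0,0]],[[0,0,0],[0,0,0]]]'

```text
clock: 21.05
tool_pos: [0.5702, -0.0284, 0.151]
eef_rot: [0.341, 0.94, 0.0, 0.0]
contact_force: [-0.4, 0.5, -2.1]
opening: 0.269
finger_force: 24.9
```

```bash
python3 chk.py 10
python3 - <<'E'
from h import *
np.set_printoptions(precision=4,suppress=True)
for n in('wrist10','scene10'):
    p,d,c=load(n); P=cloud(c,d); hsv=cv2.cvtColor(p,cv2.COLOR_RGB2HSV).astype(int); H,S,V=[hsv[...,i] for i in range(3)]
    near=np.all(abs(P-[.5708,-.0285,.12])<[.02,.02,.03],-1)
    o=near&((H<14)|(H>172))&(S>110); t=near&(H>75)&(H<95)&(S>90)
    v,u=np.nonzero(o); print(n,'orange',o.sum(),P[o].mean(0),P[o][:,2].min(),P[o][:,2].max() ,'rim z',np.percentile(P[t][:,2],[80,95]))
E
```

```text
[ 0.5702 -0.0284  0.151 ] 0.0014638409495643199 [0.3412 0.94   0.0001 0.0003] 0.2690816298061291 [-0.3996  0.5375 -2.1284] [-0.0335 -0.0136  0.0062] 21.05
wrist stem 3 [ 0.5679 -0.0256  0.1244]
  rim circle ((570.598876953125, -28.18429946899414), 15.89791488647461)
  band/neck px [280.1736 245.8978] [280.6622 246.7867]
scene stem 4 [ 0.5751 -0.032   0.1251]
  rim circle ((572.8989868164062, -28.950651168823242), 16.036205291748047)
  band/neck px [235.9163 249.8111] [236.0673 250.0456]
axis mean [ 0.5715 -0.0288  0.1247]
wrist10 orange 71 [ 0.568  -0.0263  0.1207] 0.11748105199880034 0.12457482144194834 rim z [0.1194 0.1202]
scene10 orange 4 [ 0.5753 -0.0322  0.1195] 0.11680783065240767 0.12205383497968998 rim z [0.119  0.1204]
```

```bash
python3 -c "
from plant import r
print(r.finish_job())"
```

```text
the job is handed in; nothing more can be done
None
```

I handed the job in at about 21 s: the dial is at the green dot, and the arm is holding the wand upright and centred in the neck, with no sign of bottle contact in the measured forces; the orange band measures within about 1 mm of the rim.

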